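# Load the long gas cell into its sprung holder and purge it

### The arm

A 6-joint arm with a two-finger parallel gripper is mounted at the origin on the work surface. World frame = base frame: x ahead of the robot, y to its left, z up, the work surface at z = 0. Lengths are in m, angles in rad, forces in N, time in s.
With the tool pointing down it reaches from about 0.35 to 0.975 m from the base axis. Payload 17.4 kg.
Tool frame: the origin (TCP) lies midway between the tips of the shut fingers; the grasp point (between the pads) lies 19 mm behind it (robot.grasp_offset is the distance from the TCP to the grasp point, in m); z points along the fingers, y is the direction in which the jaws open and shut (so a half turn about z gives the same grasp; the last joint's range is limited). The gripper opens to 85 mm and grips with 20 to 120 N. Pads are 22 mm wide; open, the fingers measure 114 mm over their backs; the gripper's body (76 mm by 85 mm) begins 54 mm behind the grasp point. The pads swing forward as they close: fully open they stand 13 mm farther back than shut.
Start: joints at [-1.287, 0.116, 1.442, -0, 1.584, -0.038], TCP at [0.213, -0.64, 0.231] pointing down, gripper open.
Joint ranges: [-2.83, 2.83], [-0.83, 2.19], [0.07, 2.5], [-1.14, 4.28], [0.01, 3], [-2.97, 2.97]. Speed limits (rad/s): [1.89, 1.89, 2.22, 3.14, 3.14, 3.14].

### API

Orientations are given as a rotation vector (axis times angle).
In Python, from station import robot gives the robot as it stands.
- The arm moves only by the shell command python3 -m creep 'ROWS' [FORCE]. ROWS is JSON, a list of rows, each an object with "travel": the shift along the tool's x, y, z in mm, a list of three; "angular": the turn, a rotation vector about the tool's x, y, z in rad, a list of three; "hand": the gripper command: -1 is fully open, 1 is shut, values between are in proportion. A call has 1 to 10 rows; each row shifts and turns the pose as measured when the row begins, along the tool's axes as they then stand; what a row does not reach is not made up. A row lasts 1/8 s, in which the tool goes at most 62.5 mm and 10.7 degrees, less where a joint would pass 70% of its speed; a pose out of reach is approached as far as the arm can. A call with a gripper value outside its range is refused whole. The fingers move at their own pace and stop on an object; FORCE is the grip in N (left out, the last holds). Time passes only in rows, so rows that do not move let the fingers close. It gives the time, the measured TCP pose, the force and the opening at its end, in the units of the state.
- robot.get_state(): the state, without advancing time (a new reading comes with each control period).
- robot.read_camera(name): name is "side" or "top"; returns (picture, depth): 400x640x3 uint8, blue, green, red; 400x640 float32, m along the optical axis (not along the pixel's ray), 0 where there is no reading.
- robot.camera_info(name): a dict with "fx", "fy", "cx", "cy" (pixels), "extrinsics" (4x4, takes a point from camera to world coordinates). Camera axes: x right, y down, z forward; pixel columns grow to the right and rows downward; lengths in m; the calibration is good to about 2 mm. A picture is of the moment at which its call begins. camera_info takes no time and is no camera call.
- robot.hand_in(): hands the job in, once; it reports no verdict.
The state is a dict: "time": time; "joint_pos": joint angles; "qd": joint speeds; "tau": joint torques, N m; "tcp_pos": TCP position; "eef_rot": TCP orientation; "wrist_force": force on the tool from outside, world axes, zero at the start; "moment": the same for the moment, N m; "width": finger opening in m.
Only numpy, scipy, OpenCV 4.12 (cv2) and the standard library are available. Lean on these libraries where they do the work, as an engineer would, in place of code of your own. Each camera call takes 0.05 s, during which the arm holds its last target.

### The job

Take the long gas cell from its slanted wooden rack and load it into the sprung holder: put its low end in aslant under the lip of the sprung carriage, press the carriage back, swing the other end down inside the fixed stop and let go, so that the cell lies level on both ledges, clamped by the spring flat against the stop. Then hold the purge button on the control box fully down for at least two seconds and release it. Leave the short cell and everything else standing where it is.

Things in the scene. Friction and masses are not known exactly. Their poses are not given: they have to be found in the camera images.
- cell_long_mid (a point): Centre of the LONG gas cell, the one to load: 180 mm along its x, a 30 mm glass tube with 44 x 44 x 10 mm square flanges at both ends, about 0.3 kg. Grip its middle sleeve: 46 (x) x 36 wide (y) x 34 high (z) mm. Its ends are alike, save a 15 mm capped port on top (z) near +x. It starts in a slanted rack, sloping 30 degrees, -x end low and farther from the robot; z is square to the slope.
- rack_long: Fixed wooden rack of the long cell; origin on the table under its middle, x level towards its high end. The flanges lie on a 26 mm wide rail, between cheeks 12 mm high, above an end plate 22 mm high at the low end; fingers have room beside the sleeve. The cell's centre starts 104 mm above the table. Lift the cell out square to the slope.
- cell_short_mid (a point): Centre of the SHORT gas cell: same build but 110 mm long, in a like rack beside the other (they may change places). Not wanted: leave it in its rack.
- seat (a point): Fixed point of the sprung holder where the long cell's centre must end, 57 mm above the table. x: level, along the holder and the seated cell, from the sprung carriage (-x, farther from the robot) to the fixed stop (+x). The stop's face is at x = +90 mm, its top 8 mm above this point. The carriage's face rests at x = -70 mm: a 160 mm gap, 20 mm too short for the cell.
- holder: The holder itself: fixed, 300 x 92 mm; origin on the table below the seat point, same axes. The cell's flanges lie on two ledges 35 mm above the table, 50 mm wide: one x = -180 to -50 mm, the other +50 to +90 mm; between them it is open, for the fingers, down to 12 mm. Stop 70 mm wide, 24 mm thick. Rear bracket at x = -188 to -178 mm, 82 mm high.
- carriage (a joint): How far the sprung carriage is pressed back towards the holder's -x, in m: 0 at rest, 0.020 with the cell clamped, at most 0.055. It pushes back with 5 N at rest, 8 N at 0.020, 11 N at 0.040. Swinging the cell in needs 0.026 or more; 0.035 leaves room. Aluminium block 70 mm wide, its top 96 mm above the table.
- lip_edge (a point): Middle of the lower front edge of the lip on the carriage's face; moves with it; at rest 57 mm to -x of the seat point and 30 mm above it (87 mm above the table). The lip overhangs the face by 13 mm and is 7 mm thick; below it at each side is a cheek as deep, 58 mm apart. The lip keeps a level cell from being lowered in: the low end enters aslant beneath it.
- purge_top (a point): Centre of the top of the round grey purge push button, 34 mm across, on top of a fixed white control box (100 x 70 x 55 mm). Pressed straight down.
- purge (a joint): How far the purge button is pressed, in m: 0 up, 0.006 fully down (takes 5 N); it springs back. It counts as held down beyond 0.004.
- beaker: Bystander: empty glass beaker, 72 mm wide, 95 mm tall; origin at the centre of its underside.
- amber_jar: Bystander: amber glass jar with black lid, 70 mm wide, 110 mm tall; origin at the centre of its underside.
- reagent_bottle: Bystander: amber reagent bottle, 66 mm wide, 170 mm tall; origin at the centre of its underside.
- mortar: Bystander: white ceramic mortar bowl, 110 mm wide, 60 mm tall; origin at the centre of its underside.
- spatula: Bystander: flat spatula with wooden handle, 190 mm long, lying down; origin near its middle.

How it is judged:
By the outcome, as a careful person would: the job done as asked, in the order asked, and still so for the second after the job is handed in, with the robot touching nothing.
It also fails if it takes over 61 s, if anything falls off the work surface, if the arm or the gripper's body presses on something with over 40 N, if the wrist force passes 120 N, or if a joint passes its speed limit or range.

## Working session

There is one attempt and no reset: what is moved stays moved. The work goes in short steps, Python scripts to look and compute and a shell command to move; the robot and the scene stay as the last step left them, time stands still between calls to the robot, and variables do not carry over. Pictures are saved under pics/ and viewed, and the job is handed in when it is done.

```bash
ls; mkdir -p pics
python3 - <<'E'
from station import robot
import cv2,numpy as np
s=robot.get_state();print(s)
print(robot.grasp_offset)
for n in("side","top"):
    p,d=robot.read_camera(n);cv2.imwrite(f"pics/{n}0.png",p);np.savez(f"{n}0.npz",p=p,d=d);print(n,robot.camera_info(n))
E
```

```text
pics
{'time': 0.0, 'joint_pos': array([-1.28677461e+00,  1.16536719e-01,  1.44228085e+00, -8.70576281e-06,
        1.58403011e+00, -3.78044779e-02]), 'qd': array([ 1.47741867e-03, -4.19831539e-06,  1.84949831e-03,  1.10992462e-03,
        8.55884752e-04, -1.54657368e-03]), 'tau': array([-1.57481991e-03, -7.31985426e+01, -6.32489991e+01, -3.51399319e-05,
        6.26137728e-03,  5.77163200e-05]), 'tcp_pos': array([ 0.21343225, -0.64015715,  0.2305183 ]), 'eef_rot': array([-3.09977931e+00, -5.03145081e-01,  2.55550621e-04]), 'wrist_force': array([ 0.42948758, -0.35574947,  0.31107827]), 'moment': array([ 0.01878867,  0.00289622, -0.00819905]), 'width': 0.08545023952921785}
0.0187
side {'fx': 362.4300452314389, 'fy': 362.4300452314389, 'cx': 324.79787408734705, 'cy': 199.40709026242362, 'extrinsics': array([[ 9.99598302e-01,  7.33678888e-04,  2.83319070e-02,
         5.42018798e-01],
       [-1.98281062e-02, -6.96175571e-01,  7.17597673e-01,
        -6.81080162e-01],
       [ 2.02504678e-02, -7.17871183e-01, -6.95881371e-01,
         7.08406190e-01],
       [ 0.00000000e+00,  0.00000000e+00,  0.00000000e+00,
         1.00000000e+00]])}
top {'fx': 449.9378046282106, 'fy': 449.9378046282106, 'cx': 322.4235464330156, 'cy': 194.25750167423828, 'extrinsics': array([[ 0.00989772, -0.98583155,  0.16744607,  0.32221838],
       [-0.99994056, -0.00899196,  0.00616658, -0.07194025],
       [-0.00457354, -0.16749716, -0.98586195,  1.43286445],
       [ 0.        ,  0.        ,  0.        ,  1.        ]])}
```

View pics/side0.png

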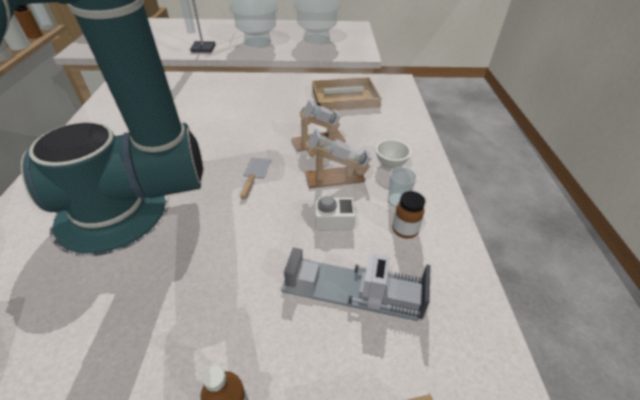

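View pics/top0.png

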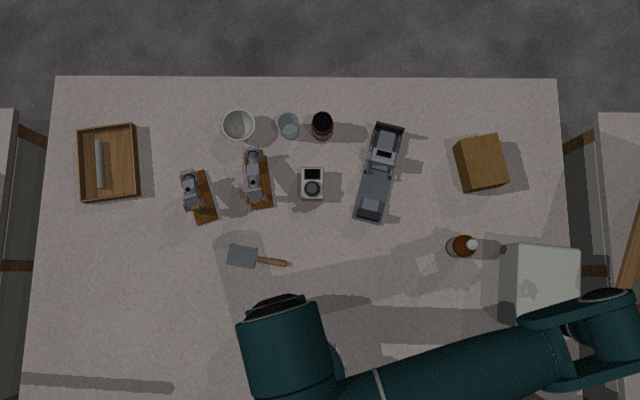

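Side view: the holder is at about (357,285), the box with its round button at about (328,204), and the long cell at (340,153) in front of the short one at (322,115). In the top view the long cell is at about (256,177), the short one at (193,192), the holder at (380,172) and the button at (312,188). I'll zoom in.

Run:
```python
import cv2,numpy as np
t=np.load('top0.npz')['p'];s=np.load('side0.npz')['p']
a=cv2.resize(t[135:235,165:295],None,fx=6,fy=6,interpolation=cv2.INTER_CUBIC)
b=cv2.resize(t[115:230,295:425],None,fx=5,fy=5,interpolation=cv2.INTER_CUBIC)
c=cv2.resize(s[90:195,280:400],None,fx=5,fy=5,interpolation=cv2.INTER_CUBIC)
d=cv2.resize(s[185:325,270:440],None,fx=4,fy=4,interpolation=cv2.INTER_CUBIC)
for n,i in zip('abcd',(a,b,c,d)): cv2.imwrite(f'pics/z{n}.png',i)
```

```text
(no output)
```

View pics/za.png

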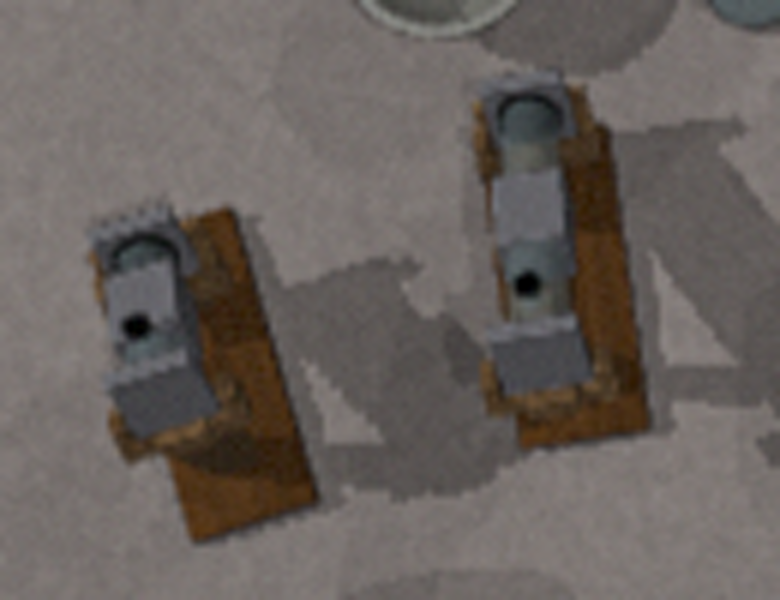

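View pics/zb.png

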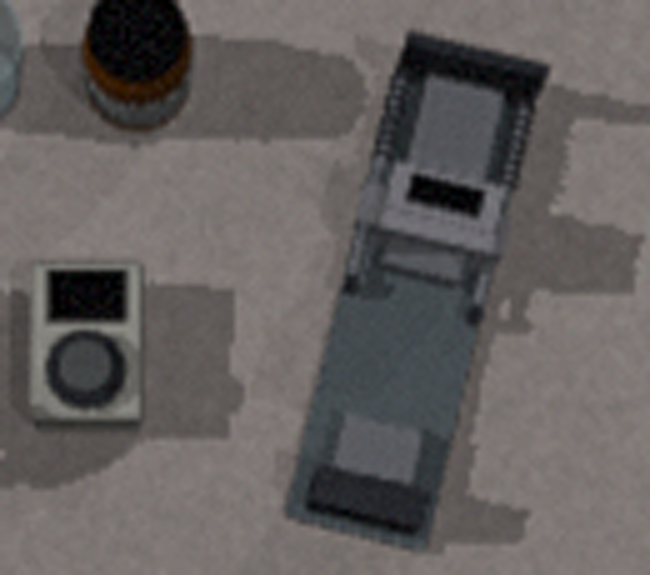

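View pics/zc.png

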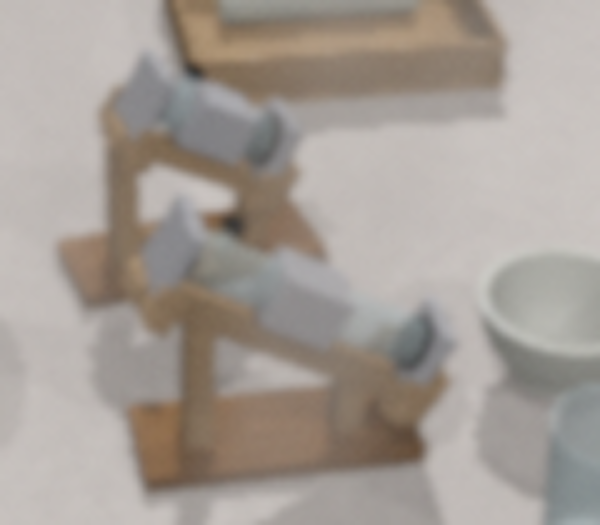

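View pics/zd.png

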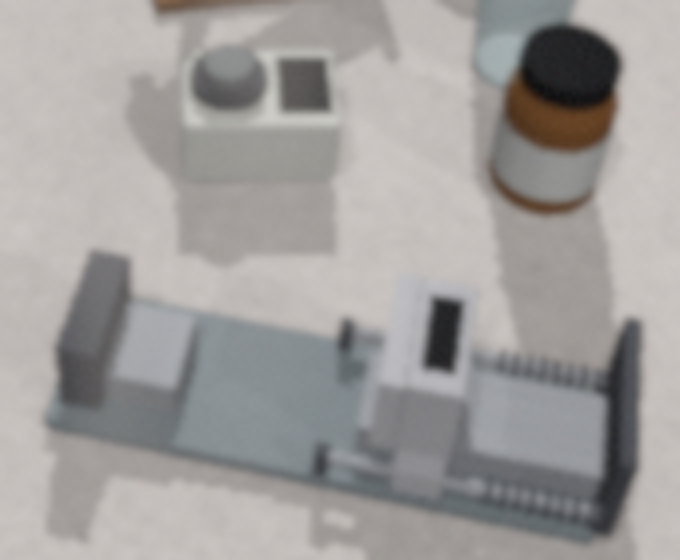

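```bash
cat > h.py <<'E'
import cv2,numpy as np
from station import robot
def cam(n): 
    i=robot.camera_info(n);return i
def cloud(n,d):
    i=cam(n);v,u=np.mgrid[0:d.shape[0],0:d.shape[1]]
    P=np.stack([(u-i['cx'])/i['fx']*d,(v-i['cy'])/i['fy']*d,d],-1)
    E=np.array(i['extrinsics']);W=P@E[:3,:3].T+E[:3,3];W[d<=0]=np.nan
    return W
def ray(n,u,v,z):
    i=cam(n);E=np.array(i['extrinsics']);r=E[:3,:3]@np.array([(u-i['cx'])/i['fx'],(v-i['cy'])/i['fy'],1]);o=E[:3,3]
    return o+r*(z-o[2])/r[2]
E
python3 - <<'E'
from h import *
def show(n,u0,u1,v0,v1,k,name):
    d=np.load(n+'0.npz')['d'];W=cloud(n,d)
    z=W[v0:v1,u0:u1,2];g=np.nan_to_num(np.clip(z/0.14,0,1))*255
    im=cv2.applyColorMap(g.astype('uint8'),cv2.COLORMAP_JET)
    cv2.imwrite(name,cv2.resize(im,None,fx=k,fy=k,interpolation=cv2.INTER_NEAREST))
    return W
W=show('top',165,425,115,235,3,'pics/dt.png')
tb=W[260:280,350:420,2];print('table',np.nanmedian(tb),np.nanstd(tb))
W2=cloud('side',np.load('side0.npz')['d']);print(np.nanmedian(W2[330:360,280:360,2]),np.nanstd(W2[330:360,280:360,2]))
# column samples top
def pr(u,v): print((u,v),np.round(W[v,u]*1000,0))
for v in range(150,205,2): pr(255,v)
print()
for t in np.linspace(0,1,40):
    u=388-(388-367)*t; v=120+(222-120)*t; pr(int(round(u)),int(round(v)))
E
```

```text
table -0.0012668973621003943 0.0030142370324820994
-0.0006438401273142214 0.001176277137656709
(255, 150) [690. 147.  79.]
(255, 152) [685. 148.  71.]
(255, 154) [678. 147.  76.]
(255, 156) [669. 146.  84.]
(255, 158) [663. 146.  85.]
(255, 160) [654. 144.  95.]
(255, 162) [648. 143.  95.]
(255, 164) [638. 141. 108.]
(255, 166) [630. 139. 117.]
(255, 168) [624. 139. 117.]
(255, 170) [617. 138. 121.]
(255, 172) [608. 136. 133.]
(255, 174) [603. 137. 129.]
(255, 176) [597. 136. 129.]
(255, 178) [590. 136. 133.]
(255, 180) [583. 135. 136.]
(255, 182) [574. 132. 155.]
(255, 184) [569. 133. 146.]
(255, 186) [563. 132. 149.]
(255, 188) [555. 130. 161.]
(255, 190) [548. 129. 165.]
(255, 192) [543. 130. 159.]
(255, 194) [539. 131. 151.]
(255, 196) [534. 132. 144.]
(255, 198) [530. 133. 135.]
(255, 200) [525. 134. 129.]
(255, 202) [519. 134. 129.]
(255, 204) [514. 135. 121.]

(388, 120) [ 818. -278.   -1.]
(387, 123) [ 807. -275.    2.]
(387, 125) [ 774. -263.   80.]
(386, 128) [ 770. -263.   63.]
(386, 130) [ 768. -265.   47.]
(385, 133) [ 762. -263.   33.]
(385, 136) [ 751. -263.   36.]
(38
[... 319 characters left out ...]
 658. -242.   38.]
(378, 167) [ 651. -240.   29.]
(378, 170) [ 643. -241.   21.]
(377, 172) [ 638. -239.   11.]
(377, 175) [ 628. -239.   10.]
(376, 178) [ 618. -235.   14.]
(376, 180) [ 612. -235.   11.]
(375, 183) [ 601. -231.   14.]
(375, 185) [ 595. -232.   13.]
(374, 188) [ 586. -228.   11.]
(373, 191) [ 575. -225.   13.]
(373, 193) [ 569. -225.   14.]
(372, 196) [ 559. -222.   12.]
(372, 198) [ 553. -222.   12.]
(371, 201) [ 539. -216.   36.]
(371, 204) [ 530. -216.   37.]
(370, 206) [ 524. -213.   33.]
(370, 209) [ 514. -213.   36.]
(369, 212) [ 502. -207.   58.]
(369, 214) [ 495. -207.   64.]
(368, 217) [ 486. -204.   63.]
(368, 219) [ 482. -206.   36.]
(367, 222) [ 476. -206.    4.]
```

View pics/dt.png

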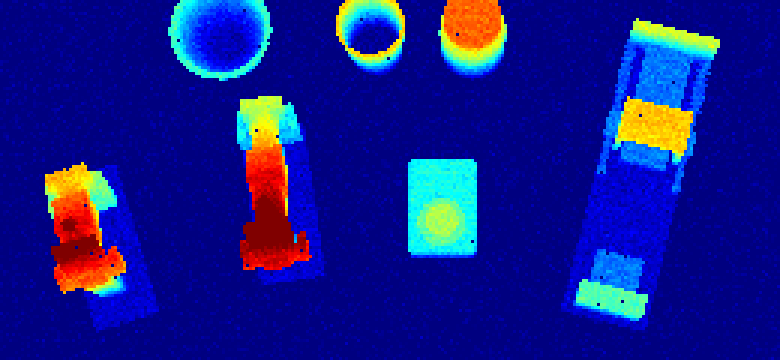

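Run:
```python
import cv2,numpy as np
t=np.load('top0.npz')['p']
def z(u0,u1,v0,v1,k,n):
    a=cv2.resize(t[v0:v1,u0:u1],None,fx=k,fy=k,interpolation=cv2.INTER_CUBIC);a=cv2.convertScaleAbs(a,alpha=1.5)
    for u in range(u0,u1,5): cv2.line(a,((u-u0)*k+k//2,0),((u-u0)*k+k//2,6),(0,255,255),1); cv2.putText(a,str(u),((u-u0)*k,16),0,.35,(0,255,255),1)
    for v in range(v0,v1,5): cv2.putText(a,str(v),(0,(v-v0)*k+k//2+4),0,.35,(0,255,255),1)
    cv2.imwrite(n,a)
z(238,280,143,213,8,'pics/e1.png'); z(350,410,118,228,5,'pics/e2.png')
```

```text
(no output)
```

View pics/e1.png

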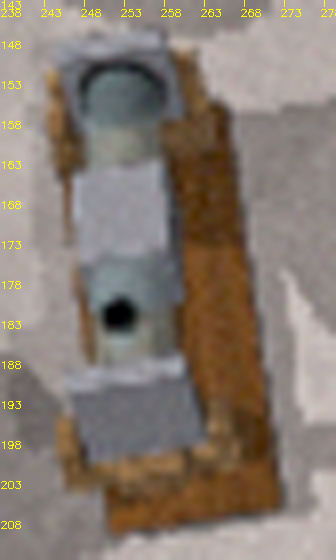

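View pics/e2.png

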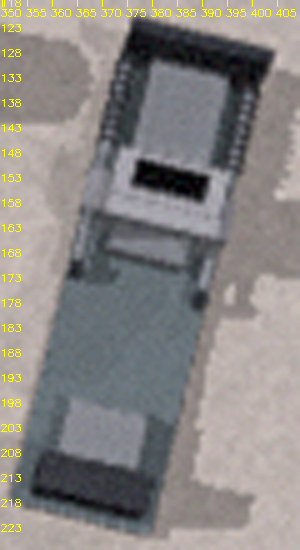

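```bash
cat >> h.py <<'E'
def rayp(n,u,v,p,nr):
    i=cam(n);E=np.array(i['extrinsics']);r=E[:3,:3]@np.array([(u-i['cx'])/i['fx'],(v-i['cy'])/i['fy'],1]);o=E[:3,3]
    return o+r*(np.dot(p-o,nr)/np.dot(r,nr))
E
python3 - <<'E'
from h import *
np.set_printoptions(precision=4,suppress=True)
q=lambda X,Y,k,u0,v0:(u0+(X-k/2+.5)/k,v0+(Y-k/2+.5)/k)
e1=lambda X,Y:q(X,Y,8,238,143)
e2=lambda X,Y:q(X,Y,5,350,118)
yaw=lambda a,b:np.degrees(np.arctan2(*(b-a)[[1,0]]))
A=ray('top',*e1(238,105),.012);B=ray('top',*e1(282,505),.012);C=ray('top',*e1(108,535),.012)
print('rack base yaw',yaw(A,B),yaw(B,C)+90, 'len',np.linalg.norm(A-B),np.linalg.norm(C-B),A,B,C)
c=np.array([.62,.138,.104])
for it in range(3):
    y=yaw(A,B) if it==0 else Y
    h=np.array([np.cos(np.radians(y)),np.sin(np.radians(y)),0]);s,cc=.5,np.sqrt(.75)
    x=h*cc+np.array([0,0,s]);n=-h*s+np.array([0,0,cc])
    # sleeve top
    P=[rayp('top',*e1(*p),c+.017*n,n) for p in((76,168),(161,165),(168,253),(81,258))]
    m=np.mean(P,0);cs=m-.017*n
    # flange high top strip
    F=[rayp('top',*e1(*p),c+.022*n,n) for p in((68,378),(182,362),(187,378),(70,392))]
    f=np.mean(F,0);cf=f-.022*n
    # low flange: top strip corners? 
    # correct height to 104
    print('sleeve ctr',cs,'sizes',np.linalg.norm(P[0]-P[1]),np.linalg.norm(P[1]-P[2]),'flange c',cf,'fl w',np.linalg.norm(F[0]-F[1]),'fl-sl dist',(cf-cs)@x,'yaw',yaw(cs,cf),yaw(P[3],P[0])-180,yaw(P[2],P[1])-180)
    k=(.104-cs[2])/x[2]; c=cs.copy(); c[2]=.104 if False else c[2]; Y=y
    print(P)
W=cloud('top',np.load('top0.npz')['d'])
print('depth sleeve',np.nanmean(W[165:174,249:257].reshape(-1,3),0), [e1(120,211)])
# holder
for nm,z,pts in(('carr top',.096,((122,147),(232,172),(222,238),(108,210))),('stop top',.065,((37,450),(157,485),(150,518),(32,490))),('brk top',.082,((133,20),(273,50)))):
    P=[ray('top',*e2(*p),z) for p in pts]
    print(nm,np.array(P),'ctr',np.mean(P,0),'yaw',yaw(P[0],P[1])+90-360 if 0 else yaw(P[0],P[1]), [np.linalg.norm(P[i]-P[i+1]) for i in range(len(P)-1)])
P=[ray('top',*e2(*p),.012) for p in((20,500),(155,533),(213,222))]
print('base',np.array(P),yaw(P[0],P[1]),yaw(P[1],P[2]))
for nm,lo,hi,(u0,u1,v0,v1) in(('carr',.088,.102,(362,400,143,170)),('stop',.059,.070,(352,385,205,222)),('ledge',.030,.041,(358,385,196,210)),('but',.058,.075,(298,325,165,203))):
    w=W[v0:v1,u0:u1].reshape(-1,3);w=w[(w[:,2]>lo)&(w[:,2]<hi)]
    r=cv2.minAreaRect((w[:,:2]*1000).astype(np.float32));print(nm,len(w),w.mean(0),r)
E
```

```text
rack base yaw -172.17035590117177 190.43474991736093 len 0.16558457656644704 0.07017437191819 [0.6892 0.1174 0.012 ] [0.5251 0.0949 0.012 ] [0.5124 0.1639 0.012 ]
sleeve ctr [0.6111 0.1437 0.1086] sizes 0.032427463528747556 0.045473811615860366 flange c [0.5369 0.1314 0.1521] fl w 0.04094301167354147 fl-sl dist 0.08685844805781201 yaw -170.56798951305575 -169.56097268615588 -169.42492175233022
[array([0.6386, 0.1647, 0.1109]), array([0.6396, 0.1323, 0.1129]), array([0.6009, 0.1251, 0.1356]), array([0.599 , 0.1574, 0.1341])]
sleeve ctr [0.6111 0.1437 0.1086] sizes 0.032427463528747556 0.045473811615860366 flange c [0.5369 0.1314 0.1521] fl w 0.04094301167354148 fl-sl dist 0.08685844805781173 yaw -170.56798951305578 -169.56097268615588 -169.42492175233022
[array([0.6386, 0.1647, 0.1109]), array([0.6396, 0.1323, 0.1129]), array([0.6009, 0.1251, 0.1356]), array([0.599 , 0.1574, 0.1341])]
sleeve ctr [0.6111 0.1437 0.1086] sizes 0.032427463528747556 0.045473811615860366 flange c [0.5369 0.1314 0.1521] fl w 0.04094301167354148 fl-sl dist 0.08685844805781173 yaw -170.56798951305578 -169.5609
[... 885 characters left out ...]
.float64(0.08915384855230417)]
base [[ 0.4893 -0.1628  0.012 ]
 [ 0.4691 -0.2482  0.012 ]
 [ 0.6716 -0.2881  0.012 ]] -103.31237736714326 -11.155182406937474
carr 311 [ 0.6693 -0.2482  0.0947] ((669.7320556640625, -248.40011596679688), (69.82193756103516, 44.73823928833008), 77.53199005126953)
stop 162 [ 0.4948 -0.2053  0.0639] ((494.7174987792969, -205.2264404296875), (69.60047149658203, 23.796842575073242), 76.94017791748047)
ledge 140 [ 0.5295 -0.213   0.0341] ((528.3533325195312, -213.77769470214844), (49.86621856689453, 34.61019515991211), 77.22547912597656)
but 201 [ 0.5788 -0.0313  0.0654] ((593.1558837890625, -30.64794921875), (62.41240692138672, 94.26429748535156), 86.4205322265625)
```

Run:
```python
from h import *
from scipy.spatial.transform import Rotation as R
np.set_printoptions(precision=4,suppress=True)
W=cloud('top',np.load('top0.npz')['d']);S=cloud('side',np.load('side0.npz')['d'])
def reg(W,b,m):
    w=W.reshape(-1,3);k=(w[:,0]>b[0])&(w[:,0]<b[1])&(w[:,1]>b[2])&(w[:,1]<b[3])&(w[:,2]>b[4])&(w[:,2]<b[5]);w=w[k]
    print(m,len(w),np.mean(w,0),cv2.minAreaRect((w[:,:2]*1000).astype(np.float32)))
for V,n in((W,'top'),(S,'side')):
    V=cv2.medianBlur(V.astype(np.float32),3) if 0 else V
    reg(V,(.62,.72,-.3,-.2,.089,.102),n+' carr')
    reg(V,(.46,.52,-.26,-.15,.059,.070),n+' stop')
    reg(V,(.75,.80,-.33,-.2,.074,.09),n+' brk')
    reg(V,(.54,.65,-.1,.03,.062,.08),n+' button')
    reg(V,(.52,.65,-.1,.03,.048,.060),n+' box')
# cell coords
y=np.radians(-170.3);h=np.array([np.cos(y),np.sin(y),0]);z=np.array([0,0,1.])
x=h*.75**.5+z*.5;nn=-h*.5+z*.75**.5;yy=np.cross(nn,x);M=np.stack([x,yy,nn],1);c=np.array([.6118,.1445,.104])
for V,n in((W,'top'),(S,'side')):
    w=(V.reshape(-1,3)-c)@M
    k=(abs(w[:,0])<.02)&(abs(w[:,1])<.03)&(w[:,2]>.010)&(w[:,2]<.026);q=w[k];print(n,'sleeve top',k.sum(),q.mean(0),np.percentile(q[:,1],[3,97]))
    k=(abs(w[:,0])<.16)&(abs(w[:,1])<.04)&(w[:,2]>.018)&(w[:,2]<.030);q=w[k]
    for a,b in((-.12,-.05),(.07,.12)):
        r=q[(q[:,0]>a)&(q[:,0]<b)]
        if len(r):print(n,'flange',len(r),r.mean(0),np.percentile(r,[3,97],axis=0))
s=robot.get_state();print(R.from_rotvec(s['eef_rot']).as_matrix())
```

```text
top carr 306 [ 0.6692 -0.2482  0.0948] ((669.8494262695312, -248.44314575195312), (69.83060455322266, 44.667091369628906), 77.21442413330078)
top stop 162 [ 0.4948 -0.2053  0.0639] ((494.7174987792969, -205.2264404296875), (69.60047149658203, 23.796842575073242), 76.94017791748047)
top brk 103 [ 0.7706 -0.272   0.0804] ((771.6596069335938, -273.2046813964844), (91.02711486816406, 14.135733604431152), 75.91414642333984)
top button 187 [ 0.5719 -0.0304  0.0706] ((584.654296875, -26.767658233642578), (72.32025909423828, 48.3089599609375), 12.308631896972656)
top box 487 [ 0.5985 -0.0305  0.054 ] ((591.1599731445312, -30.305294036865234), (99.02041625976562, 69.36043548583984), 0.8361465930938721)
side carr 619 [ 0.6685 -0.2524  0.0947] ((669.3071899414062, -249.41500854492188), (71.54952239990234, 42.849971771240234), 76.05187225341797)
side stop 309 [ 0.494  -0.209   0.0641] ((494.1852111816406, -206.52325439453125), (70.11161804199219, 24.654998779296875), 75.03742980957031)
side brk 215 [ 0.7687 -0.2791  0.0805] ((770.2647705078125, -274.965087890625), (92.10527038574219, 10.06549072
[... 196 characters left out ...]
0.0415  0.0542] ((592.4701538085938, -33.11418151855469), (99.36793518066406, 68.9512939453125), 0.7975591421127319)
top sleeve top 116 [ 0.0009 -0.0001  0.0167] [-0.0173  0.0162]
top flange 36 [-0.0845 -0.0006  0.0216] [[-0.0899 -0.0192  0.0182]
 [-0.0791  0.0207  0.0243]]
top flange 48 [ 0.0853 -0.0006  0.0214] [[ 0.0795 -0.0201  0.0185]
 [ 0.0905  0.0195  0.0245]]
side sleeve top 98 [0.0005 0.0056 0.0158] [-0.0144  0.0192]
side flange 29 [-0.0846  0.002   0.0208] [[-0.0899 -0.0188  0.0182]
 [-0.0804  0.0197  0.0228]]
side flange 34 [0.0851 0.0032 0.0208] [[ 0.0795 -0.0174  0.0186]
 [ 0.0895  0.0227  0.0222]]
[[ 0.9487  0.3163 -0.0003]
 [ 0.3163 -0.9487  0.001 ]
 [ 0.0001 -0.0011 -1.    ]]
```

```bash
cat >> h.py <<'E'
from scipy.spatial.transform import Rotation as R
np.set_printoptions(precision=4,suppress=True)
Z=np.array([0,0,1.])
def frame(yawdeg,tilt):  # cell frame: x (level part at yaw), tilt deg with +x high
    y=np.radians(yawdeg);t=np.radians(tilt);h=np.array([np.cos(y),np.sin(y),0])
    x=h*np.cos(t)+Z*np.sin(t);n=-h*np.sin(t)+Z*np.cos(t)
    return np.stack([x,np.cross(n,x),n],1)
def tool(M): return np.stack([-M[:,0],M[:,1],-M[:,2]],1)
CELL=np.array([.6118,.1445,.104]);CY=-170.3
SEAT=np.array([.593,-.230,.057]);HY=166.2
GO=.0160  # TCP past cell centre along tool z
def rel(p,Rt=None):
    s=robot.get_state();R0=R.from_rotvec(s['eef_rot']).as_matrix()
    print('t',round(s['time'],2),'tcp',s['tcp_pos'],'F',s['wrist_force'],'w',round(s['width'],4))
    print(' travel mm (tool)',R0.T@(p-s['tcp_pos'])*1000)
    if Rt is not None: print(' angular',R.from_matrix(R0.T@Rt).as_rotvec())
E
python3 - <<'E'
from h import *
M=frame(CY,30);p=CELL+M[:,2]*(.1-GO);print(p)
rel(np.array([p[0],p[1],.35]),tool(M))
E
```

```text
[0.6532 0.1516 0.1767]
t 0.1 tcp [ 0.2134 -0.6402  0.2306] F [-0.2563  0.5427  0.2022] w 0.0855
 travel mm (tool) [ 667.6009 -612.1699 -118.6965]
 angular [ 0.0389 -0.5225  0.1493]
```

```bash
python3 -m creep '[{"travel":[0,0,-60],"angular":[0,0,0],"hand":-1},{"travel":[20,-15,-55],"angular":[0,0,0],"hand":-1},{"travel":[42,-39,0],"angular":[0,0,0],"hand":-1},{"travel":[42,-39,0],"angular":[0,0,0],"hand":-1},{"travel":[42,-39,0],"angular":[0,0,0],"hand":-1},{"travel":[42,-39,0],"angular":[0,0,0],"hand":-1},{"travel":[42,-39,0],"angular":[0,0,0],"hand":-1},{"travel":[42,-39,0],"angular":[0,0,0],"hand":-1},{"travel":[42,-39,0],"angular":[0,0,0],"hand":-1},{"travel":[42,-39,0],"angular":[0,0,0],"hand":-1}]' 40
python3 - <<'E'
from h import *
M=frame(CY,30);p=CELL+M[:,2]*(.1-GO)
rel(np.array([p[0],p[1],.35]),tool(M));print(robot.get_state()['joint_pos'])
E
```

```text
time: 1.35
tcp_pos: [0.452, -0.2068, 0.3468]
eef_rot: [-3.095, -0.493, 0.001]
wrist_force: [0.2, -0.6, 0.5]
width: 0.0853
t 1.35 tcp [ 0.452  -0.2068  0.3468] F [ 0.2482 -0.5962  0.5306] w 0.0853
 travel mm (tool) [ 302.5109 -278.2554   -0.9464]
 angular [ 0.0311 -0.5227  0.145 ]
[-0.4837 -0.276   1.6257  0.0057  1.7968  0.7727]
```

```bash
python3 -m creep '[{"travel":[43,-39.5,0],"angular":[0,0,0],"hand":-1},{"travel":[43,-39.5,0],"angular":[0,0,0],"hand":-1},{"travel":[43,-39.5,0],"angular":[0,0,0],"hand":-1},{"travel":[43,-39.5,0],"angular":[0,0,0],"hand":-1},{"travel":[43,-39.5,0],"angular":[0,0,0],"hand":-1},{"travel":[43,-39.5,0],"angular":[0,0,0],"hand":-1},{"travel":[43,-39.5,0],"angular":[0,0,0],"hand":-1},{"travel":[0,0,0],"angular":[0.01,-0.174,0.048],"hand":-1},{"travel":[0,0,0],"angular":[0.01,-0.174,0.048],"hand":-1},{"travel":[0,0,0],"angular":[0.01,-0.174,0.048],"hand":-1}]'
python3 - <<'E'
from h import *
M=frame(CY,30);p=CELL+M[:,2]*(.1-GO)
rel(p,tool(M));print(robot.get_state()['joint_pos'])
E
```

```text
time: 2.6
tcp_pos: [0.6556, 0.1678, 0.3487]
eef_rot: [2.973, 0.256, -0.816]
wrist_force: [-0.4, 0.2, 0.7]
width: 0.0851
t 2.6 tcp [0.6556 0.1678 0.3487] F [-0.3836  0.1522  0.6937] w 0.0851
 travel mm (tool) [ 83.3924  15.0449 150.5422]
 angular [0.0044 0.0123 0.0016]
[0.2066 0.4503 0.9159 0.0199 2.311  1.6147]
```

```bash
python3 -m creep '[{"travel":[28,5,50],"angular":[0.004,0.012,0],"hand":-1},{"travel":[28,5,50],"angular":[0,0,0],"hand":-1},{"travel":[27,5,50],"angular":[0,0,0],"hand":-1},{"travel":[0,0,0],"angular":[0,0,0],"hand":-1}]'
python3 - <<'E'
from h import *
M=frame(CY,30);p=CELL+M[:,2]*(.1-GO)
rel(p,tool(M))
pic,d=robot.read_camera('side');cv2.imwrite('pics/s1.png',cv2.resize(pic[60:260,230:450],None,fx=3,fy=3,interpolation=cv2.INTER_CUBIC))
E
```

```text
time: 3.1
tcp_pos: [0.6549, 0.152, 0.1673]
eef_rot: [2.976, 0.254, -0.817]
wrist_force: [-0.1, 0.4, 0.5]
width: 0.0855
t 3.1 tcp [0.6549 0.152  0.1673] F [-0.0957  0.3989  0.4872] w 0.0855
 travel mm (tool) [-6.3121  0.1261 -7.2583]
 angular [0.0004 0.0119 0.0008]
```

View pics/s1.png

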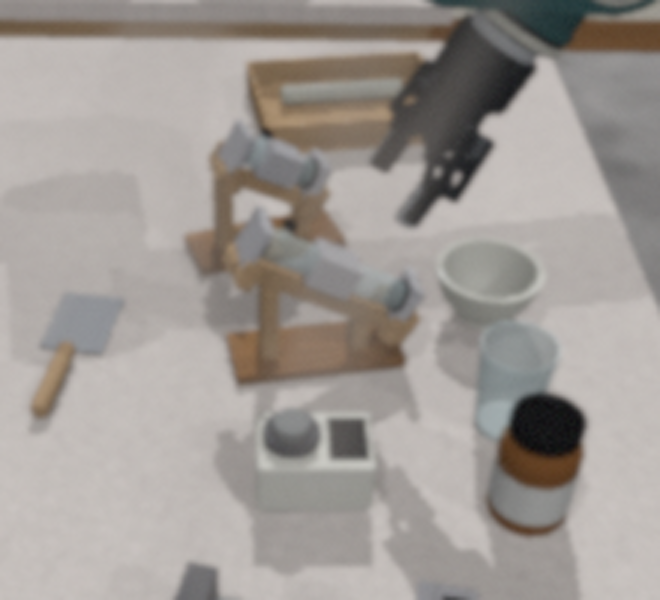

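The fingers, at (390,165) and (410,215) in the picture, straddle the line of the sleeve at (335,270), and the tilt matches the slope. Next I correct the offset and descend square to the slope.

```bash
python3 -m creep '[{"travel":[-6.3,0,0],"angular":[0,0.012,0],"hand":-1},{"travel":[0,0,0],"angular":[0,0,0],"hand":-1},{"travel":[0,0,25],"angular":[0,0,0],"hand":-1},{"travel":[0,0,25],"angular":[0,0,0],"hand":-1},{"travel":[0,0,10],"angular":[0,0,0],"hand":-1}]'
python3 - <<'E'
from h import *
M=frame(CY,30);p=CELL-M[:,2]*GO
rel(p,tool(M))
E
```

```text
time: 3.78
tcp_pos: [0.624, 0.1478, 0.1335]
eef_rot: [2.993, 0.257, -0.766]
wrist_force: [0.8, 0.1, 0.7]
width: 0.0853
t 3.77 tcp [0.624  0.1478 0.1335] F [0.8205 0.1436 0.6712] w 0.0853
 travel mm (tool) [ 2.8051  1.191  47.8896]
 angular [ 0.0003 -0.0224  0.0018]
```

```bash
python3 -m creep '[{"travel":[2.8,1.2,0],"angular":[0,-0.02,0],"hand":-1},{"travel":[0,0,20],"angular":[0,0,0],"hand":-1},{"travel":[0,0,10],"angular":[0,0,0],"hand":-1},{"travel":[0,0,0],"angular":[0,0,0],"hand":-1}]'
python3 - <<'E'
from h import *
M=frame(CY,30);p=CELL-M[:,2]*GO
rel(p,tool(M))
E
```

```text
time: 4.28
tcp_pos: [0.6141, 0.1448, 0.1097]
eef_rot: [2.984, 0.256, -0.792]
wrist_force: [0.1, -0.3, 0.5]
width: 0.0855
t 4.28 tcp [0.6141 0.1448 0.1097] F [ 0.1006 -0.2747  0.5193] w 0.0855
 travel mm (tool) [ 0.7021 -0.0904 22.0787]
 angular [ 0.0003 -0.0047  0.0019]
```

```bash
python3 -m creep '[{"travel":[0.7,0,12],"angular":[0,-0.004,0],"hand":-1},{"travel":[0,0,10],"angular":[0,0,0],"hand":-1},{"travel":[0,0,0],"angular":[0,0,0],"hand":-1}]'
python3 - <<'E'
from h import *
M=frame(CY,30);p=CELL-M[:,2]*GO
rel(p,tool(M))
E
```

```text
time: 4.65
tcp_pos: [0.604, 0.1431, 0.0899]
eef_rot: [2.983, 0.256, -0.797]
wrist_force: [0.3, -0.1, 0.0]
width: 0.0855
t 4.65 tcp [0.604  0.1431 0.0899] F [ 0.3065 -0.1097  0.0167] w 0.0855
 travel mm (tool) [-0.1823 -0.109  -0.2025]
 angular [ 0.0002 -0.0013  0.0019]
```

```bash
python3 -m creep '[{"travel":[0,0,0],"angular":[0,0,0],"hand":1},{"travel":[0,0,0],"angular":[0,0,0],"hand":1},{"travel":[0,0,0],"angular":[0,0,0],"hand":1},{"travel":[0,0,0],"angular":[0,0,0],"hand":1},{"travel":[0,0,0],"angular":[0,0,0],"hand":1},{"travel":[0,0,0],"angular":[0,0,0],"hand":1}]' 80
python3 - <<'E'
from h import *
M=frame(CY,30);p=CELL-M[:,2]*GO
rel(p,tool(M))
E
```

```text
time: 5.4
tcp_pos: [0.6044, 0.1431, 0.0907]
eef_rot: [2.983, 0.256, -0.796]
wrist_force: [-0.7, -0.3, 0.2]
width: 0.0351
t 5.4 tcp [0.6044 0.1431 0.0907] F [-0.7397 -0.2734  0.2104] w 0.0351
 travel mm (tool) [-0.1325 -0.137   0.7693]
 angular [ 0.0003 -0.0024  0.0018]
```

```bash
python3 -m creep '[{"travel":[0,0,-15],"angular":[0,0,0],"hand":1},{"travel":[0,0,-30],"angular":[0,0,0],"hand":1},{"travel":[0,0,-45],"angular":[0,0,0],"hand":1},{"travel":[0,0,-45],"angular":[0,0,0],"hand":1},{"travel":[0,0,-20],"angular":[0,0,0],"hand":1},{"travel":[0,0,0],"angular":[0,0,0],"hand":1}]'
python3 - <<'E'
from h import *
s=robot.get_state();print(s['joint_pos'],s['width'],s['wrist_force'],s['tcp_pos'])
for n in('side','top'):
    pic,d=robot.read_camera(n);np.savez(n+'2.npz',p=pic,d=d)
    if n=='side':cv2.imwrite('pics/s2.png',cv2.resize(pic[40:260,230:450],None,fx=3,fy=2.7,interpolation=cv2.INTER_CUBIC))
M=frame(HY,30)
# insertion: T at seat-x=-66,z=+16+2 ; centre in seat frame
def centre(a,Tx,Bz):
    a=np.radians(a);x=np.array([np.cos(a),np.sin(a)]);n=np.array([-np.sin(a),np.cos(a)])
    c=np.array([0,0.])+90*x-22*n # T at origin
    B=-44*n
    return np.array([Tx+c[0], Bz-B[1]+c[1]])
print(centre(30,-60,-20),centre(30,-105,-20),centre(13.7,-105,-20),centre(0,-105,-21))
E
```

```text
time: 6.15
tcp_pos: [0.6842, 0.1568, 0.2321]
eef_rot: [2.984, 0.256, -0.793]
wrist_force: [-0.1, 0.2, -4.2]
width: 0.0351
[0.1856 0.5043 1.0263 0.0094 2.1303 1.588 ] 0.035138232149086145 [-0.1162  0.2467 -4.1891] [0.6842 0.1568 0.2321]
[28.9423 44.0526] [-16.0577  44.0526] [-12.3501  22.6895] [-15.   1.]
```

View pics/s2.png

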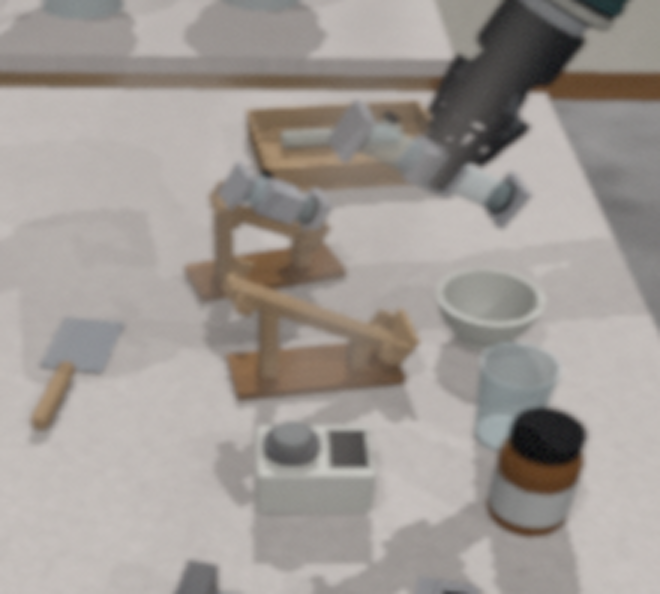

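```bash
cat >> h.py <<'E'
def incell(V,s):
    R0=R.from_rotvec(s['eef_rot']).as_matrix();M=np.stack([-R0[:,0],R0[:,1],-R0[:,2]],1);c=s['tcp_pos']-R0[:,2]*GO
    return (V.reshape(-1,3)-c)@M
E
python3 - <<'E'
from h import *
s=robot.get_state()
for n in('side','top'):
    w=incell(cloud(n,np.load(n+'2.npz')['d']),s)
    for a in(1,-1):
        k=(abs(w[:,0]-a*.085)<.02)&(abs(w[:,1])<.04)&(w[:,2]>-.04)&(w[:,2]<.03);q=w[k]
        print(n,a,k.sum(),q.mean(0) if len(q) else 0);print(np.percentile(q,[2,10,50,90,98],axis=0) if len(q)else'')
E
```

```text
side 1 261 [0.0836 0.0075 0.0041]
[[ 0.0658 -0.0184 -0.0185]
 [ 0.0686 -0.0133 -0.0139]
 [ 0.0879  0.0109  0.0047]
 [ 0.0892  0.0218  0.0217]
 [ 0.0899  0.024   0.024 ]]
side -1 184 [-0.08    0.012   0.0053]
[[-0.0901 -0.0174 -0.019 ]
 [-0.0876 -0.0051 -0.0143]
 [-0.081   0.0145  0.0076]
 [-0.0711  0.0226  0.0219]
 [-0.0662  0.0235  0.023 ]]
top 1 0 0

top -1 0 0
```

```bash
cat >> h.py <<'E'
def centre(a,Tx,Bz):
    a=np.radians(a);x=np.array([np.cos(a),np.sin(a)]);n=np.array([-np.sin(a),np.cos(a)])
    c=90*x-22*n
    return np.array([Tx+c[0], Bz+44*n[1]+c[1]])/1000
def seatpose(a,Tx,Bz,dz=0,yaw=None):
    M=frame(HY,a);c2=centre(a,Tx,Bz);h=frame(HY,0)[:,0]
    c=SEAT+h*c2[0]+Z*(c2[1]+dz);return c-M[:,2]*GO,tool(M)
E
python3 - <<'E'
from h import *
p,T=seatpose(30,-50,-18,.09);print(p);rel(p,T)
E
```

```text
[ 0.5474 -0.2188  0.1792]
t 6.25 tcp [0.6833 0.1566 0.2303] F [-0.1378 -0.3236 -2.8484] w 0.0352
 travel mm (tool) [-146.0872  346.8209  142.7133]
 angular [ 0.205  -0.0015  0.3572]
```

```bash
python3 -m creep '[{"travel":[-12,25,7],"angular":[0,0,0],"hand":1},{"travel":[-24.7,49.5,13.8],"angular":[0,0,0],"hand":1},{"travel":[-24.7,49.5,13.8],"angular":[0,0,0],"hand":1},{"travel":[-24.7,49.5,13.8],"angular":[0,0,0],"hand":1},{"travel":[-24.7,49.5,13.8],"angular":[0,0,0],"hand":1},{"travel":[-24.7,49.5,13.8],"angular":[0,0,0],"hand":1},{"travel":[-20,40,10],"angular":[0,0,0],"hand":1},{"travel":[0,0,0],"angular":[0.068,0,0.12],"hand":1},{"travel":[0,0,0],"angular":[0.068,0,0.12],"hand":1},{"travel":[0,0,0],"angular":[0.068,0,0.117],"hand":1}]'
python3 - <<'E'
from h import *
p,T=seatpose(30,-50,-18,.09);print(p);rel(p,T);print(robot.get_state()['joint_pos'])
E
```

```text
time: 7.5
tcp_pos: [0.5497, -0.19, 0.2219]
eef_rot: [-2.945, 0.368, 0.813]
wrist_force: [-0.2, -0.6, -3.7]
width: 0.0351
[ 0.5474 -0.2188  0.1792]
t 7.5 tcp [ 0.5497 -0.19    0.2219] F [-0.2003 -0.5571 -3.6762] w 0.0351
 travel mm (tool) [26.1118 28.4175 34.2454]
 angular [-0.002   0.0147 -0.0072]
[-0.3498  0.2501  1.3708 -0.0608  2.0559  1.456 ]
```

```bash
python3 -m creep '[{"travel":[13,14,17],"angular":[0,0.014,-0.007],"hand":1},{"travel":[11,12,15],"angular":[0,0,0],"hand":1},{"travel":[0,0,0],"angular":[0,0,0],"hand":1}]'
python3 - <<'E'
from h import *
p,T=seatpose(30,-50,-18,.06);print(p);rel(p,T)
for n in('side','top'):
    pic,d=robot.read_camera(n);np.savez(n+'3.npz',p=pic,d=d)
    if n=='side':cv2.imwrite('pics/s3.png',cv2.resize(pic[150:340,250:450],None,fx=3,fy=3,interpolation=cv2.INTER_CUBIC))
    else:cv2.imwrite('pics/t3.png',cv2.resize(pic[90:240,290:430],None,fx=4,fy=4,interpolation=cv2.INTER_CUBIC))
E
```

```text
time: 7.88
tcp_pos: [0.5455, -0.2171, 0.1785]
eef_rot: [-2.948, 0.363, 0.796]
wrist_force: [0.1, 0.3, -3.2]
width: 0.0346
[ 0.5474 -0.2188  0.1492]
t 7.88 tcp [ 0.5455 -0.2171  0.1785] F [ 0.0922  0.3054 -3.1889] w 0.0346
 travel mm (tool) [16.7176  1.2648 24.1534]
 angular [-0.0043  0.0043 -0.0027]
```

View pics/s3.png

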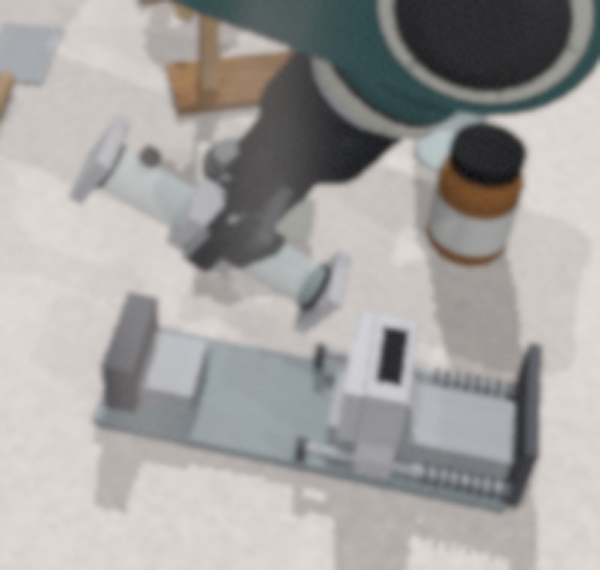

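View pics/t3.png

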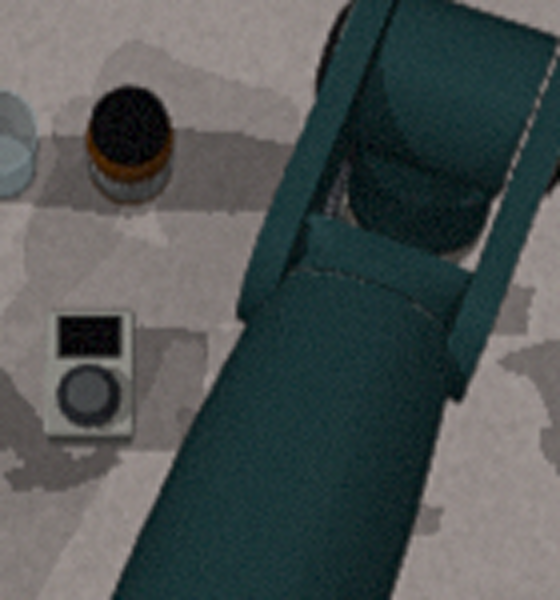

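The side view shows the cell held aslant, its low flange at (335,285) in front of the carriage lip at (360,340) and in line with it. The top view is blocked by the arm. I descend to 15 mm above the entry height.

```bash
python3 -m creep '[{"travel":[17,1.2,24],"angular":[-0.004,0.004,-0.003],"hand":1},{"travel":[11,0,19],"angular":[0,0,0],"hand":1},{"travel":[10,0,17],"angular":[0,0,0],"hand":1},{"travel":[0,0,0],"angular":[0,0,0],"hand":1}]'
python3 - <<'E'
from h import *
p,T=seatpose(30,-50,-18,0);print(p);rel(p,T);s=robot.get_state()
pic,d=robot.read_camera('side')
cv2.imwrite('pics/s4.png',cv2.resize(pic[150:340,250:450],None,fx=3,fy=3,interpolation=cv2.INTER_CUBIC))
V=cloud('side',d);h=frame(HY,0)
w=(V.reshape(-1,3)-SEAT)@h
wc=incell(V,s)
for a in(1,-1):
    k=(abs(wc[:,0]-a*.085)<.012)&(abs(wc[:,1])<.035)&(abs(wc[:,2])<.03)
    print(a,k.sum(),np.percentile(w[k],[2,50,98],axis=0)*1000,np.percentile(wc[k],[2,98],axis=0)*1000)
E
```

```text
time: 8.48
tcp_pos: [0.5501, -0.2171, 0.1094]
eef_rot: [-2.958, 0.354, 0.785]
wrist_force: [0.1, -0.6, -3.1]
width: 0.0349
[ 0.5474 -0.2188  0.0892]
t 8.47 tcp [ 0.5501 -0.2171  0.1094] F [ 0.1339 -0.628  -3.1309] w 0.0349
 travel mm (tool) [ 8.0743  2.2468 18.5995]
 angular [ 0.0014 -0.005   0.0023]
1 252 [[ 94.5159 -21.0507  92.3938]
 [103.8309   7.2496 117.2634]
 [123.0298  20.0515 128.7635]] [[ 73.8287 -18.9677 -19.7019]
 [ 89.255   22.132   22.4285]]
-1 254 [[-57.5932 -22.7729   7.3509]
 [-39.9146  10.1786  37.8227]
 [-24.0474  20.5899  44.8853]] [[-96.6606 -20.2763 -19.8467]
 [-73.62    23.0676  22.2319]]
```

View pics/s4.png

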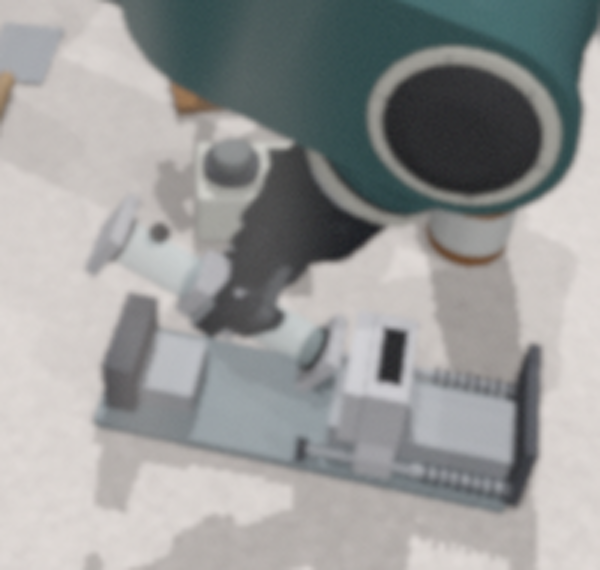

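```bash
python3 -m creep '[{"travel":[4,2.2,9.3],"angular":[0,-0.005,0],"hand":1},{"travel":[4,0,9.3],"angular":[0,0,0],"hand":1},{"travel":[0,0,0],"angular":[0,0,0],"hand":1}]'
python3 - <<'E'
from h import *
p,T=seatpose(30,-50,-18,0);rel(p,T)
p,T=seatpose(30,-72,-18,0);rel(p,T)
E
```

```text
time: 8.9
tcp_pos: [0.548, -0.2193, 0.0906]
eef_rot: [-2.957, 0.354, 0.788]
wrist_force: [-0.2, 0.4, -3.4]
width: 0.0351
t 8.9 tcp [ 0.548  -0.2193  0.0906] F [-0.1687  0.4341 -3.3733] w 0.0351
 travel mm (tool) [ 0.0564 -0.317   1.5592]
 angular [ 0.0018 -0.0031  0.0019]
t 8.9 tcp [ 0.548  -0.2193  0.0906] F [-0.1687  0.4341 -3.3733] w 0.0351
 travel mm (tool) [19.1424 -0.2617 -9.3825]
 angular [ 0.0018 -0.0031  0.0019]
```

```bash
python3 -m creep '[{"travel":[9.5,-0.3,-4.2],"angular":[0.002,-0.003,0.002],"hand":1},{"travel":[9.5,0,-5],"angular":[0,0,0],"hand":1},{"travel":[0,0,0],"angular":[0,0,0],"hand":1}]' 110
python3 - <<'E'
from h import *
p,T=seatpose(30,-72,-18,0);rel(p,T)
p,T=seatpose(30,-105,-18,0);rel(p,T)
pic,d=robot.read_camera('side')
cv2.imwrite('pics/s5.png',cv2.resize(pic[150:340,250:450],None,fx=3,fy=3,interpolation=cv2.INTER_CUBIC))
E
```

```text
time: 9.28
tcp_pos: [0.57, -0.2244, 0.0897]
eef_rot: [-2.954, 0.358, 0.793]
wrist_force: [-5.1, 1.0, -0.8]
width: 0.0342
t 9.28 tcp [ 0.57   -0.2244  0.0897] F [-5.0551  0.9679 -0.7569] w 0.0342
 travel mm (tool) [-0.8558 -0.0507  1.0903]
 angular [-0.0003  0.0008 -0.0005]
t 9.28 tcp [ 0.57   -0.2244  0.0897] F [-5.0551  0.9679 -0.7569] w 0.0342
 travel mm (tool) [ 27.7097  -0.0699 -15.4328]
 angular [-0.0003  0.0008 -0.0005]
```

View pics/s5.png

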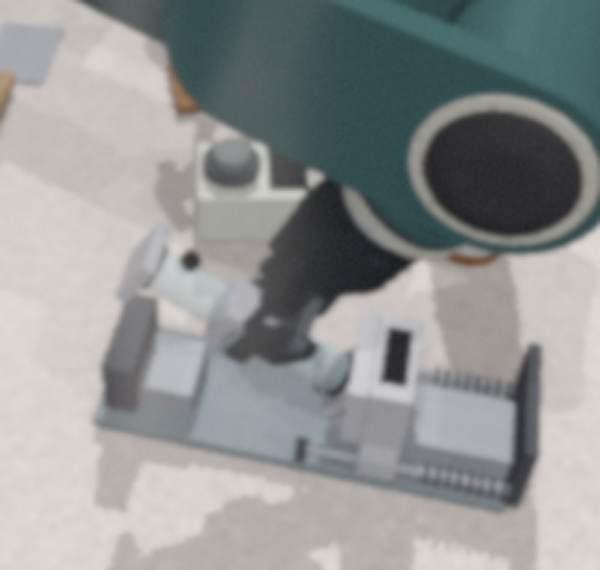

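The low flange has gone under the lip at (340,370), and the 5 N reaction is what the spring should give. Now I press the carriage back.

```bash
python3 -m creep '[{"travel":[10,0,-5.5],"angular":[0,0,0],"hand":1},{"travel":[10,0,-5.5],"angular":[0,0,0],"hand":1},{"travel":[9,0,-5],"angular":[0,0,0],"hand":1},{"travel":[0,0,0],"angular":[0,0,0],"hand":1}]'
python3 - <<'E'
from h import *
p,T=seatpose(30,-107,-18,0);rel(p,T)
pic,d=robot.read_camera('side');s=robot.get_state()
cv2.imwrite('pics/s6.png',cv2.resize(pic[150:340,250:450],None,fx=3,fy=3,interpolation=cv2.INTER_CUBIC))
V=cloud('side',d);h=frame(HY,0);w=(V.reshape(-1,3)-SEAT)@h
k=(abs(w[:,1])<.033)&(w[:,2]>.033)&(w[:,2]<.045)&(w[:,0]<-.04)&(w[:,0]>-.17);print('carr top x',np.percentile(w[k,0],[2,50,98]),k.sum())
wc=incell(V,s)
k=(abs(wc[:,0]-.085)<.015)&(abs(wc[:,1])<.035)&(abs(wc[:,2])<.03)
print(k.sum(),np.percentile(wc[k],[2,98],axis=0)*1000)
E
```

```text
time: 9.82
tcp_pos: [0.6008, -0.232, 0.0903]
eef_rot: [-2.95, 0.358, 0.803]
wrist_force: [-9.8, 2.0, 0.4]
width: 0.0343
t 9.82 tcp [ 0.6008 -0.232   0.0903] F [-9.7734  1.9512  0.4015] w 0.0343
 travel mm (tool) [ 2.2647 -0.0885 -0.0133]
 angular [-0.0006  0.0081 -0.0008]
carr top x [-0.1338 -0.113  -0.0926] 577
301 [[ 71.1103 -19.7272 -20.5958]
 [ 89.1274  22.4039  22.424 ]]
```

View pics/s6.png

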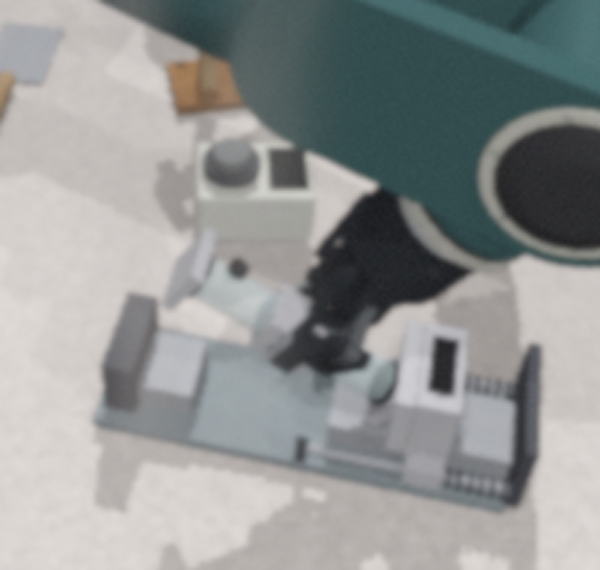

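```bash
cat > sw.py <<'E'
from h import *
import sys
def sw(seq):
    s=robot.get_state();p0=s['tcp_pos'];R0=R.from_rotvec(s['eef_rot']).as_matrix()
    print('tcp',p0,'F',s['wrist_force'])
    for a,Tx,Bz in seq:
        p,T=seatpose(a,Tx,Bz)
        print(a,'travel',R0.T@(p-p0)*1000,'ang',R.from_matrix(R0.T@T).as_rotvec());p0,R0=p,T
E
python3 -c "
from sw import *
sw([(25,-107,-18.5),(20,-107,-19),(15,-107,-19.5)])"
```

```text
tcp [ 0.6006 -0.232   0.0904] F [-9.91    2.4262  1.8485]
25 travel [ 5.5698 -0.1005  6.456 ] ang [-0.0006  0.0956 -0.0009]
20 travel [3.2449 0.     6.8213] ang [0.     0.0873 0.    ]
15 travel [ 3.4306 -0.      7.0846] ang [0.     0.0873 0.    ]
```

```bash
python3 -m creep '[{"travel":[5.5,-0.1,6.4],"angular":[0,0.095,0],"hand":1},{"travel":[3.2,0,6.8],"angular":[0,0.087,0],"hand":1},{"travel":[3.4,0,7],"angular":[0,0.085,0],"hand":1},{"travel":[0,0,0],"angular":[0,0,0],"hand":1}]'
python3 -c "
from sw import *
sw([(15,-107,-19.5),(10,-107,-20),(5,-107,-20.5),(0,-107,-21)])"
```

```text
time: 10.38
tcp_pos: [0.5998, -0.2316, 0.0654]
eef_rot: [-3.059, 0.372, 0.411]
wrist_force: [-9.3, 3.2, -1.4]
width: 0.0346
tcp [ 0.5998 -0.2316  0.0654] F [-9.3479  3.1999 -1.4358]
15 travel [ 2.8281  0.0378 -2.0154] ang [-0.0007  0.0054 -0.0012]
10 travel [3.5688 0.     7.3799] ang [-0.      0.0873 -0.    ]
5 travel [3.6542 0.     7.6984] ang [-0.      0.0873 -0.    ]
0 travel [ 3.6834 -0.      8.0307] ang [0.     0.0873 0.    ]
```

```bash
python3 -m creep '[{"travel":[3,0,-1.5],"angular":[0,0.005,0],"hand":1},{"travel":[3.6,0,6.5],"angular":[0,0.087,0],"hand":1},{"travel":[3.6,0,7],"angular":[0,0.085,0],"hand":1},{"travel":[0,0,0],"angular":[0,0,0],"hand":1}]'
python3 - <<'E'
from sw import *
sw([(5,-107,-20.5),(0,-107,-21)])
pic,d=robot.read_camera('side');s=robot.get_state()
cv2.imwrite('pics/s7.png',cv2.resize(pic[150:340,250:450],None,fx=3,fy=3,interpolation=cv2.INTER_CUBIC))
V=cloud('side',d);h=frame(HY,0);w=(V.reshape(-1,3)-SEAT)@h
k=(abs(w[:,1])<.033)&(w[:,2]>.033)&(w[:,2]<.045)&(w[:,0]<-.07)&(w[:,0]>-.17);print('carr top x',np.percentile(w[k,0],[2,50,98]),k.sum())
wc=incell(V,s)
k=(abs(wc[:,0]-.085)<.015)&(abs(wc[:,1])<.035)&(abs(wc[:,2])<.03)
print(k.sum(),np.percentile(wc[k],[2,98],axis=0)*1000,np.percentile(w[k],[2,98],axis=0)*1000)
E
```

```text
time: 10.88
tcp_pos: [0.6034, -0.2325, 0.0503]
eef_rot: [-3.103, 0.378, 0.147]
wrist_force: [-10.5, 2.9, -1.1]
width: 0.0344
tcp [ 0.6034 -0.2325  0.0503] F [-10.5026   2.8732  -1.0939]
5 travel [ 3.3481  0.0037 -0.3886] ang [-0.0008  0.0077 -0.0015]
0 travel [ 3.6834 -0.      8.0307] ang [0.     0.0873 0.    ]
carr top x [-0.1332 -0.1122 -0.092 ] 577
214 [[ 70.7891 -19.2194 -26.2857]
 [ 99.759   22.6165  21.9183]] [[ 57.1851 -19.3028  -7.3208]
 [ 89.5877  22.5053  39.1766]]
```

View pics/s7.png

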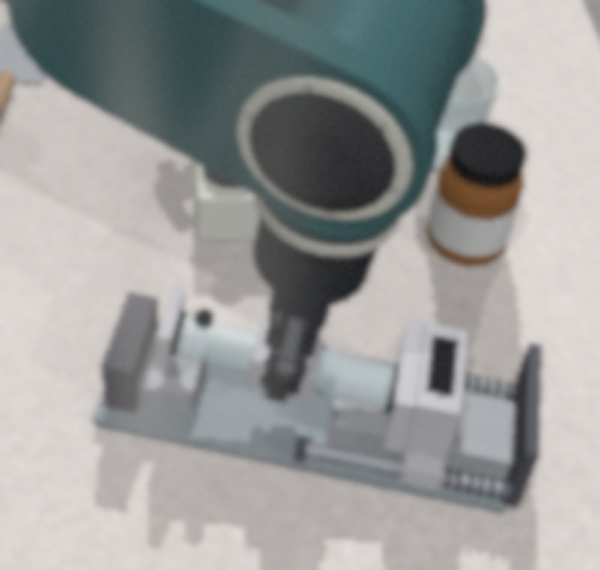

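The high flange at (175,330) is inside the stop at (130,350) with a gap between them, and the carriage is pressed 33 mm. I finish levelling.

```bash
python3 -m creep '[{"travel":[2.5,0,3],"angular":[0,0.045,0],"hand":1},{"travel":[2.5,0,4],"angular":[0,0.045,0],"hand":1},{"travel":[0,0,0],"angular":[0,0,0],"hand":1}]'
python3 - <<'E'
from sw import *
sw([(0,-105,-22)]);sw([(0,-91,-22)])
pic,d=robot.read_camera('side');s=robot.get_state()
V=cloud('side',d);h=frame(HY,0);w=(V.reshape(-1,3)-SEAT)@h
for a,b in ((.055,.085),(-.05,-.02),(.025,.05)):
    k=(abs(w[:,1])<.025)&(w[:,2]>-.01)&(w[:,2]<.05)&(w[:,0]>a)&(w[:,0]<b);print(a,k.sum(),np.percentile(w[k],[2,50,98],axis=0)*1000)
E
```

```text
time: 11.3
tcp_pos: [0.6052, -0.233, 0.0423]
eef_rot: [-3.117, 0.379, 0.016]
wrist_force: [-9.7, 3.4, 0.4]
width: 0.0346
tcp [ 0.6052 -0.233   0.0423] F [-9.7382  3.3737  0.4388]
0 travel [ 2.4255 -0.0197  1.2364] ang [-0.0007  0.0102 -0.0013]
tcp [ 0.6052 -0.233   0.0423] F [-9.7382  3.3737  0.4388]
0 travel [-11.5738  -0.0013   1.3788] ang [-0.0007  0.0102 -0.0013]
0.055 203 [[ 56.1    -18.4571  -6.324 ]
 [ 67.2118   9.558   15.5543]
 [ 75.2485  22.2881  24.0611]]
-0.05 205 [[-49.4058 -12.9786  -7.6808]
 [-35.6411  10.6857  13.078 ]
 [-24.0522  22.9784  18.7558]]
0.025 180 [[25.8718 -8.1796 -4.3133]
 [38.8812  7.3268 13.1393]
 [49.7141 15.3118 29.1142]]
```

```bash
python3 -m creep '[{"travel":[-5,0,0.4],"angular":[0,0.01,0],"hand":1},{"travel":[-5,0,0.5],"angular":[0,0,0],"hand":1},{"travel":[0,0,0],"angular":[0,0,0],"hand":1}]'
python3 - <<'E'
from sw import *
sw([(0,-90,-22)])
E
```

```text
time: 11.72
tcp_pos: [0.5936, -0.2302, 0.0418]
eef_rot: [-3.117, 0.379, 0.007]
wrist_force: [-7.4, 1.5, -0.7]
width: 0.0347
tcp [ 0.5936 -0.2302  0.0418] F [-7.3917  1.5081 -0.6672]
0 travel [-0.6063 -0.0333  0.8126] ang [-0.0007  0.0047 -0.0009]
```

```bash
python3 -m creep '[{"travel":[-1,0,0.8],"angular":[0,0.005,0],"hand":1},{"travel":[-0.7,0,0.5],"angular":[0,0,0],"hand":1},{"travel":[0,0,0],"angular":[0,0,0],"hand":1}]'
python3 - <<'E'
from sw import *
sw([(0,-90,-22)])
E
```

```text
time: 12.1
tcp_pos: [0.5926, -0.23, 0.0416]
eef_rot: [3.119, -0.378, 0.004]
wrist_force: [-0.7, -1.3, -4.8]
width: 0.0344
tcp [ 0.5926 -0.23    0.0416] F [-0.6744 -1.3244 -4.7743]
0 travel [ 0.3672 -0.0723  0.5956] ang [-0.0003 -0.0024 -0.0005]
```

```bash
python3 -m creep '[{"travel":[0,0,1],"angular":[0,0,0],"hand":1},{"travel":[0,0,0.8],"angular":[0,0,0],"hand":1},{"travel":[0,0,0],"angular":[0,0,0],"hand":1}]'
python3 - <<'E'
from sw import *
sw([(0,-90,-22)])
E
```

```text
time: 12.48
tcp_pos: [0.5926, -0.23, 0.0416]
eef_rot: [3.119, -0.378, 0.003]
wrist_force: [1.9, -1.4, -6.5]
width: 0.0348
tcp [ 0.5926 -0.23    0.0416] F [ 1.8888 -1.4083 -6.5415]
0 travel [ 0.4129 -0.0976  0.5605] ang [-0.0001 -0.0017 -0.0003]
```

Run:
```python
from sw import *
s=robot.get_state();print(s['wrist_force'],s['moment'])
pic,d=robot.read_camera('side')
cv2.imwrite('pics/s8.png',cv2.resize(pic[200:320,260:420],None,fx=4.5,fy=4.5,interpolation=cv2.INTER_CUBIC))
V=cloud('side',d);h=frame(HY,0);w=(V.reshape(-1,3)-SEAT)@h
k=(abs(w[:,1])<.033)&(w[:,2]>.033)&(w[:,2]<.045)&(w[:,0]<-.05)&(w[:,0]>-.17);print('carr top x',np.percentile(w[k,0],[2,50,98]),k.sum())
k=(abs(w[:,1])<.03)&(w[:,2]>.004)&(w[:,2]<.04)&(w[:,0]>.06)&(w[:,0]<.12)
for x0 in range(60,120,5):
    q=w[k&(w[:,0]>x0/1000)&(w[:,0]<=x0/1000+.005)];print(x0,len(q),np.percentile(q[:,2],[50,95])*1000 if len(q) else '')
for x0 in range(-70,60,10):
    q=w[(abs(w[:,1])<.02)&(w[:,2]>-.0)&(w[:,2]<.035)&(w[:,0]>x0/1000)&(w[:,0]<=x0/1000+.01)];print(x0,len(q),np.percentile(q[:,2],[50,95])*1000 if len(q) else '')
```

```text
[ 1.8888 -1.4083 -6.5415] [-0.1299 -0.2265  0.0873]
carr top x [-0.1194 -0.0986 -0.0781] 568
60 33 [14.2176 28.6335]
65 28 [13.7892 27.2043]
70 23 [11.7187 14.9297]
75 42 [13.9476 19.5888]
80 52 [20.4134 22.4731]
85 41 [20.7717 22.742 ]
90 35 [6.9543 9.3305]
95 54 [7.3083 8.917 ]
100 51 [7.8783 8.9019]
105 52 [7.4955 9.1415]
110 34 [7.1553 8.9476]
115 0 
-70 61 [11.7156 14.8371]
-60 63 [11.6305 15.0997]
-50 61 [12.3422 15.1289]
-40 60 [12.2811 15.1523]
-30 73 [13.4237 17.1607]
-20 69 [15.7801 17.7579]
-10 1 [17.9697 17.9697]
0 0 
10 1 [17.1932 17.1932]
20 44 [12.0054 15.4036]
30 60 [11.9697 15.5593]
40 60 [11.1922 15.1082]
50 66 [12.9819 27.4783]
```

View pics/s8.png

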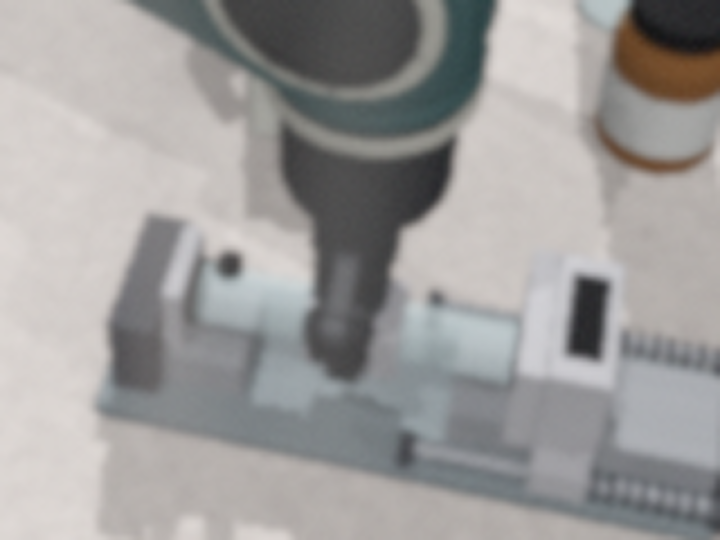

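The cell lies level: its flange tops are at +22 mm and the sleeve top at +17.5 mm. The high flange is flat on the stop at x = 90, and the carriage is pressed 19.6 mm. I let go.

```bash
python3 -m creep '[{"travel":[0,0,0],"angular":[0,0,0],"hand":-0.3},{"travel":[0,0,0],"angular":[0,0,0],"hand":-0.3},{"travel":[0,0,0],"angular":[0,0,0],"hand":-0.3},{"travel":[0,0,0],"angular":[0,0,0],"hand":-0.3}]' 20
python3 - <<'E'
from sw import *
sw([(0,-90,-22)]);s=robot.get_state();print(s['width'])
E
```

```text
time: 13.02
tcp_pos: [0.593, -0.2301, 0.0419]
eef_rot: [3.118, -0.378, 0.004]
wrist_force: [0.2, 0.2, -0.3]
width: 0.0555
tcp [ 0.593  -0.2301  0.0419] F [ 0.2269  0.1985 -0.2547]
0 travel [-0.0567 -0.1222  0.9262] ang [-0.     -0.0026 -0.0004]
0.05545689297033684
```

Released, with no force left on the wrist. I retreat straight up.

```bash
python3 -m creep '[{"travel":[0,0,-15],"angular":[0,0,0],"hand":-0.3},{"travel":[0,0,-30],"angular":[0,0,0],"hand":-0.3},{"travel":[0,0,-50],"angular":[0,0,0],"hand":-0.3},{"travel":[0,0,-50],"angular":[0,0,0],"hand":0.5},{"travel":[-10,-40,-30],"angular":[0,0,0],"hand":1},{"travel":[-10,-50,0],"angular":[0,0,0],"hand":1},{"travel":[0,-50,0],"angular":[0,0,0],"hand":1}]'
python3 - <<'E'
from sw import *
s=robot.get_state();print(s['tcp_pos'],s['width'])
for n in('side','top'):
    pic,d=robot.read_camera(n);np.savez(n+'9.npz',p=pic,d=d)
    V=cloud(n,d);h=frame(HY,0);w=(V.reshape(-1,3)-SEAT)@h
    k=(abs(w[:,1])<.033)&(w[:,2]>.033)&(w[:,2]<.045)&(w[:,0]<-.05)&(w[:,0]>-.17);print(n,'carr top x',np.percentile(w[k,0],[2,50,98]) if k.any() else '',k.sum())
    for a,b in((.08,.09),(-.02,.02),(-.06,-.03),(.03,.05)):
        q=w[(abs(w[:,1])<.02)&(w[:,2]>-.0)&(w[:,2]<.035)&(w[:,0]>a)&(w[:,0]<b)];print(a,len(q),np.percentile(q[:,2],[50,95])*1000 if len(q) else '')
    # button
    q=V.reshape(-1,3);q=q[(q[:,2]>.062)&(q[:,2]<.08)&(abs(q[:,0]-.572)<.03)&(abs(q[:,1]+.033)<.03)];
    if len(q):print('button',q.mean(0),np.percentile(q,[3,97],axis=0))
    if n=='side':cv2.imwrite('pics/s9.png',cv2.resize(pic[150:340,250:450],None,fx=3,fy=3,interpolation=cv2.INTER_CUBIC))
E
```

```text
time: 13.9
tcp_pos: [0.6062, -0.0885, 0.2307]
eef_rot: [3.117, -0.386, 0.013]
wrist_force: [0.6, -0.1, 0.9]
width: -0.0001
[ 0.6062 -0.0885  0.2307] -0.00011344138208189573
side carr top x [-0.1194 -0.0986 -0.0782] 566
0.08 67 [21.4499 23.3989]
-0.02 346 [15.9769 18.3252]
-0.06 187 [11.8646 15.3593]
0.03 117 [11.7575 15.835 ]
button [ 0.5721 -0.0374  0.0706] [[ 0.5508 -0.0536  0.0633]
 [ 0.5937 -0.0178  0.0775]]
top carr top x [-0.1194 -0.0983 -0.0776] 274
0.08 50 [20.2607 26.0226]
-0.02 153 [16.5942 20.5745]
-0.06 88 [12.0199 16.5114]
0.03 63 [11.3467 16.527 ]
button [ 0.5879 -0.0332  0.0701] [[ 0.5808 -0.0494  0.0635]
 [ 0.5957 -0.0162  0.0771]]
```

View pics/s9.png

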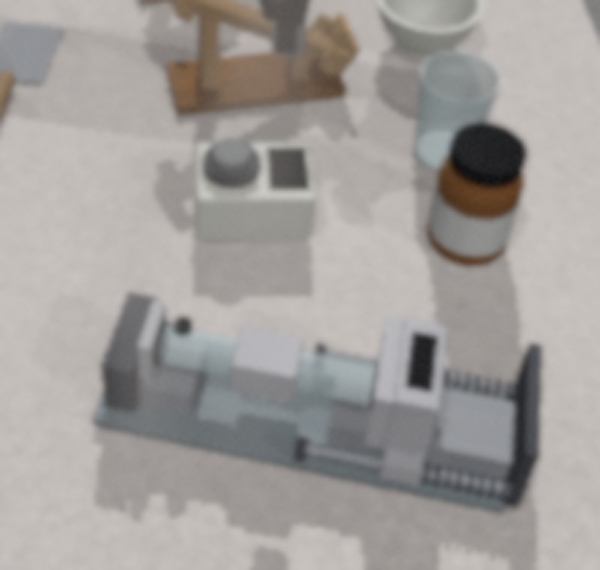

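The cell is seated and clamped: flange at (150,335) on the stop, lip over the other end at (385,375). Nothing else has been moved. Next I locate the button top exactly.

Run:
```python
from h import *
for n in('top','side'):
    D=np.load(n+'0.npz');V=cloud(n,D['d']);q=V.reshape(-1,3);m=(abs(q[:,0]-.575)<.04)&(abs(q[:,1]+.033)<.04);q=q[m&(q[:,2]>.058)&(q[:,2]<.09)]
    print(n,np.histogram(q[:,2],bins=np.arange(.058,.086,.002)))
    t=q[q[:,2]>.072];print(len(t),t.mean(0),np.median(t,0),cv2.minAreaRect((t[:,:2]*1000).astype(np.float32)))
p=ray('top',312-.1,188.4,.0745);print(p)
im=np.load('top0.npz')['p'][170:205,295:330];cv2.imwrite('pics/b.png',cv2.resize(im,None,fx=14,fy=14,interpolation=cv2.INTER_CUBIC))
```

```text
top (array([28, 15, 21, 25, 29, 21, 11, 15, 25, 22, 17,  7,  1]), array([0.058, 0.06 , 0.062, 0.064, 0.066, 0.068, 0.07 , 0.072, 0.074,
       0.076, 0.078, 0.08 , 0.082, 0.084]))
87 [ 0.5723 -0.0307  0.0765] [ 0.5722 -0.0313  0.0764] ((571.90673828125, -29.811054229736328), (32.85095977783203, 33.092201232910156), 51.84245300292969)
side (array([10, 13,  9, 51, 46, 13,  5, 13, 49, 46,  1,  1,  0]), array([0.058, 0.06 , 0.062, 0.064, 0.066, 0.068, 0.07 , 0.072, 0.074,
       0.076, 0.078, 0.08 , 0.082, 0.084]))
110 [ 0.572  -0.0328  0.0757] [ 0.572  -0.0327  0.0758] ((572.3623046875, -30.805633544921875), (32.347557067871094, 33.52079772949219), 34.36359786987305)
[ 0.5709 -0.031   0.0745]
```

View pics/b.png

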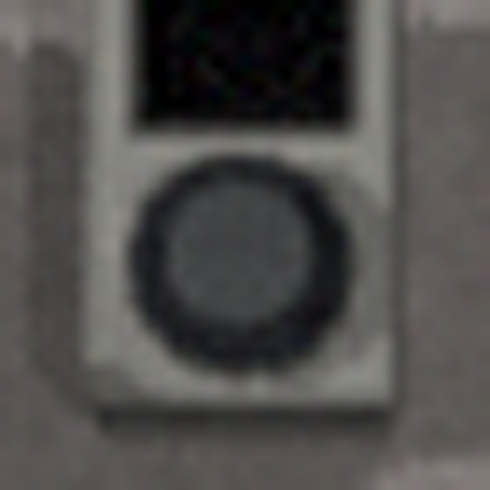

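```bash
python3 -c "
from h import *
rel(np.array([.572,-.031,.100]),tool(frame(HY,0)))"
```

```text
t 14.0 tcp [ 0.607  -0.086   0.2306] F [ 0.4193 -0.3335  0.5019] w 0.0002
 travel mm (tool) [-48.2658 -44.8632 130.2892]
 angular [-0.0012 -0.0081 -0.0014]
```

```bash
python3 -m creep '[{"travel":[-24,-22,0],"angular":[0,-0.008,0],"hand":1},{"travel":[-24,-22,0],"angular":[0,0,0],"hand":1},{"travel":[0,0,45],"angular":[0,0,0],"hand":1},{"travel":[0,0,45],"angular":[0,0,0],"hand":1},{"travel":[0,0,25],"angular":[0,0,0],"hand":1},{"travel":[0,0,0],"angular":[0,0,0],"hand":1}]'
python3 -c "
from h import *
rel(np.array([.572,-.031,.080]),tool(frame(HY,0)))"
```

```text
time: 14.75
tcp_pos: [0.5706, -0.0311, 0.1193]
eef_rot: [-3.118, 0.378, -0.011]
wrist_force: [0.3, 0.0, -0.0]
width: -0.0002
t 14.75 tcp [ 0.5706 -0.0311  0.1193] F [ 0.2709  0.0216 -0.0468] w -0.0002
 travel mm (tool) [ 1.0967 -0.4015 39.3148]
 angular [-0.0014 -0.0066 -0.0003]
```

```bash
python3 -m creep '[{"travel":[1,-0.4,18],"angular":[0,-0.006,0],"hand":1},{"travel":[0,0,14],"angular":[0,0,0],"hand":1},{"travel":[0,0,6],"angular":[0,0,0],"hand":1},{"travel":[0,0,0],"angular":[0,0,0],"hand":1}]'
python3 -c "
from h import *
rel(np.array([.572,-.031,.0705]),tool(frame(HY,0)))"
```

```text
time: 15.25
tcp_pos: [0.5732, -0.0316, 0.0822]
eef_rot: [-3.117, 0.378, -0.006]
wrist_force: [0.3, 0.3, 0.4]
width: 0.0001
t 15.25 tcp [ 0.5732 -0.0316  0.0822] F [0.345  0.2634 0.3582] w 0.0001
 travel mm (tool) [-1.3275 -0.2715 11.7207]
 angular [-0.0018 -0.0037 -0.0007]
```

```bash
python3 -m creep '[{"travel":[-1,0,5],"angular":[0,0,0],"hand":1},{"travel":[0,0,4],"angular":[0,0,0],"hand":1},{"travel":[0,0,3],"angular":[0,0,0],"hand":1}]'
python3 -m creep '[{"travel":[0,0,2],"angular":[0,0,0],"hand":1}]'
```

```text
time: 15.62
tcp_pos: [0.5726, -0.0313, 0.071]
eef_rot: [-3.117, 0.378, -0.009]
wrist_force: [-3.2, -0.4, 7.6]
width: -0.0
time: 15.75
tcp_pos: [0.5729, -0.0313, 0.0705]
eef_rot: [-3.117, 0.378, -0.009]
wrist_force: [-15.4, 0.3, 31.6]
width: 0.0001
```

```bash
python3 -m creep '[{"travel":[0,0,0],"angular":[0,0,0],"hand":1},{"travel":[0,0,0],"angular":[0,0,0],"hand":1}]'
```

```text
time: 16.0
tcp_pos: [0.573, -0.0314, 0.0718]
eef_rot: [-3.117, 0.378, -0.011]
wrist_force: [-3.9, 0.4, 4.3]
width: 0.0002
```

```bash
python3 -m creep '[{"travel":[0,0,1.3],"angular":[0,0,0],"hand":1},{"travel":[0,0,0.8],"angular":[0,0,0],"hand":1}]';python3 -m creep '[{"travel":[0,0,0.8],"angular":[0,0,0],"hand":1},{"travel":[0,0,0.8],"angular":[0,0,0],"hand":1}]'
```

```text
time: 16.25
tcp_pos: [0.5732, -0.0314, 0.0708]
eef_rot: [-3.118, 0.378, -0.011]
wrist_force: [-9.8, 0.7, 17.6]
width: -0.0001
time: 16.5
tcp_pos: [0.5732, -0.0314, 0.0709]
eef_rot: [-3.118, 0.378, -0.012]
wrist_force: [-7.9, 0.3, 15.1]
width: 0.0001
```

At a steady 15 N the button is on its bottom stop (5 N is enough). I hold it there.

```bash
for i in 1; do python3 -m creep '[{"travel":[0,0,0.8],"angular":[0,0,0],"hand":1},{"travel":[0,0,0.8],"angular":[0,0,0],"hand":1},{"travel":[0,0,0.8],"angular":[0,0,0],"hand":1},{"travel":[0,0,0.8],"angular":[0,0,0],"hand":1},{"travel":[0,0,0.8],"angular":[0,0,0],"hand":1},{"travel":[0,0,0.8],"angular":[0,0,0],"hand":1}]'; done
```

```text
time: 17.25
tcp_pos: [0.5732, -0.0313, 0.0709]
eef_rot: [-3.118, 0.378, -0.012]
wrist_force: [-9.2, 0.6, 14.2]
width: 0.0002
```

```bash
python3 -m creep '[{"travel":[0,0,0.8],"angular":[0,0,0],"hand":1},{"travel":[0,0,0.8],"angular":[0,0,0],"hand":1},{"travel":[0,0,0.8],"angular":[0,0,0],"hand":1},{"travel":[0,0,0.8],"angular":[0,0,0],"hand":1},{"travel":[0,0,0.8],"angular":[0,0,0],"hand":1},{"travel":[0,0,0.8],"angular":[0,0,0],"hand":1},{"travel":[0,0,0.8],"angular":[0,0,0],"hand":1},{"travel":[0,0,0.8],"angular":[0,0,0],"hand":1},{"travel":[0,0,0.8],"angular":[0,0,0],"hand":1},{"travel":[0,0,0.8],"angular":[0,0,0],"hand":1}]'
```

```text
time: 18.5
tcp_pos: [0.5732, -0.0314, 0.0708]
eef_rot: [-3.118, 0.377, -0.013]
wrist_force: [-8.5, 0.9, 14.4]
width: -0.0002
```

```bash
python3 -m creep '[{"travel":[0,0,0.8],"angular":[0,0,0],"hand":1},{"travel":[0,0,0.8],"angular":[0,0,0],"hand":1},{"travel":[0,0,0.8],"angular":[0,0,0],"hand":1},{"travel":[0,0,0.8],"angular":[0,0,0],"hand":1},{"travel":[0,0,0.8],"angular":[0,0,0],"hand":1},{"travel":[0,0,0.8],"angular":[0,0,0],"hand":1},{"travel":[0,0,0.8],"angular":[0,0,0],"hand":1},{"travel":[0,0,0.8],"angular":[0,0,0],"hand":1}]'
```

```text
time: 19.5
tcp_pos: [0.5732, -0.0314, 0.0708]
eef_rot: [-3.119, 0.377, -0.014]
wrist_force: [-8.5, 0.7, 14.3]
width: 0.0003
```

```bash
python3 -m creep '[{"travel":[0,0,-10],"angular":[0,0,0],"hand":1},{"travel":[0,0,-30],"angular":[0,0,0],"hand":1},{"travel":[0,0,-50],"angular":[0,0,0],"hand":1},{"travel":[0,0,-50],"angular":[0,0,0],"hand":1},{"travel":[-50,0,-20],"angular":[0,0,0],"hand":1},{"travel":[-50,0,0],"angular":[0,0,0],"hand":1},{"travel":[0,0,0],"angular":[0,0,0],"hand":1},{"travel":[0,0,0],"angular":[0,0,0],"hand":1}]'
python3 - <<'E'
from h import *
for n in('side','top'):
    pic,d=robot.read_camera(n);cv2.imwrite(f'pics/{n}_end.png',pic)
    V=cloud(n,d);h=frame(HY,0);w=(V.reshape(-1,3)-SEAT)@h
    k=(abs(w[:,1])<.033)&(w[:,2]>.033)&(w[:,2]<.045)&(w[:,0]<-.05)&(w[:,0]>-.17);print(n,'carr',np.median(w[k,0]) if k.any() else '')
    for a,b in((.08,.09),(-.02,.02),(-.06,-.03),(.03,.05)):
        q=w[(abs(w[:,1])<.02)&(w[:,2]>-.0)&(w[:,2]<.035)&(w[:,0]>a)&(w[:,0]<b)];print(a,len(q),np.percentile(q[:,2],[50,95])*1000 if len(q) else '')
    q=V.reshape(-1,3);q=q[(q[:,2]>.0715)&(q[:,2]<.08)&(abs(q[:,0]-.572)<.017)&(abs(q[:,1]+.033)<.017)]
    print('button',len(q),q.mean(0) if len(q) else '')
E
```

```text
time: 20.5
tcp_pos: [0.4727, -0.0069, 0.2349]
eef_rot: [-3.118, 0.377, -0.016]
wrist_force: [-0.2, -0.2, -0.7]
width: 0.0001
side carr -0.09869871079352376
0.08 67 [21.6636 22.7843]
-0.02 341 [15.9543 18.0947]
-0.06 182 [11.8597 15.4886]
0.03 120 [12.058  15.2666]
button 110 [ 0.5723 -0.0329  0.0757]
top carr -0.09945150122672354
0.08 51 [19.9504 26.1771]
-0.02 156 [16.0464 21.205 ]
-0.06 89 [11.5519 17.2942]
0.03 61 [11.3105 17.074 ]
button 0
```

View pics/side_end.png

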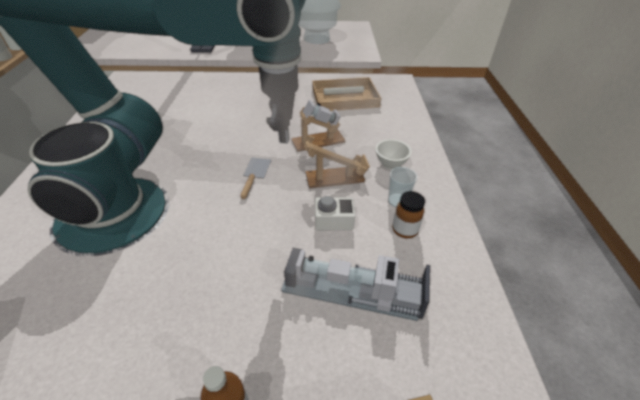

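View pics/top_end.png

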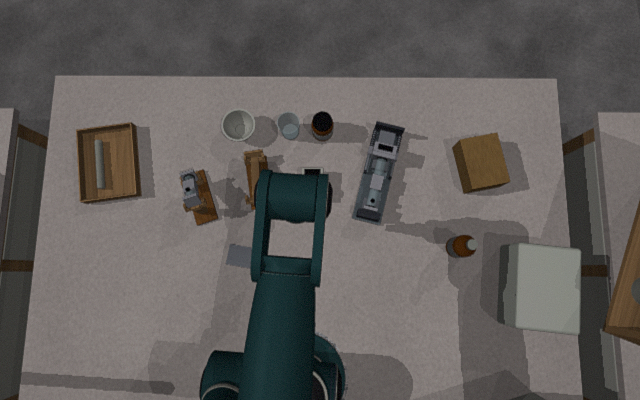

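The final pictures show the long cell seated in the holder (side 345,278; top 380,180) and the button back up. The short cell and the bystanders are where they were, and the robot touches nothing. I hand in.

```bash
python3 -c "
from station import robot
print(robot.hand_in())"
```

```text
the job is handed in; nothing more can be done
None
```

The long cell is loaded in the sprung holder and the purge button has been pressed and released. I handed the job in at about 20.6 s of the 61 s allowed; no verdict is reported.

**Cell:** I lifted it out square to the slope and put its low end in aslant under the lip. I then pressed the carriage back about 34 mm, swung the cell level inside the stop and let go. The last depth checks put both ends and the sleeve level at seat height (flange tops about 22 mm above the seat point). The +x flange is flat on the stop, and the carriage is pressed about 19.6 mm (nominal 20). The top view alone was noisier by a few mm but agreed.

**Button:** I held it down steadily for over 3 s, at about 14–15 N and about 5–5.4 mm of measured travel. That is short of the nominal 6 mm, but the force jumped there as at a hard stop. When I first touched down, the force peaked at 32 N and then eased for a moment to 4 N (about 4.4 mm), before the steady hold began. Afterwards the side camera showed the button back at its starting height; the top view of it was blocked by the arm.

**One reading I could not explain:** just before letting go, the wrist showed 6.5 N downward. It went to zero when the fingers opened.

**Everything else:** the short cell and the bystanders look unmoved in the final pictures, except that the arm partly hides the spatula in the top view. The robot touches nothing.

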